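Stop and reset the clamping station, then show the sleeve's bore to the inspection camera

TASK

Push the clamping station's mushroom button down until it latches, then twist it clockwise to reset, so that the swing clamp goes right aside and the button comes back up. Then lift the small sleeve off its plug and hold it in the air before the upward-looking inspection camera, lower mouth about 100 mm from the glass, its bore centred on and square to the line of sight. Finish holding it still there, in the gripper alone, without touching the swing clamp, knocking the camera or disturbing the other things.

Things in the scene. Friction and masses are not known exactly. Their poses are not given: they have to be found in the camera images.
- station: Clamping station, fixed: grey base 130 x 290 x 12 mm. Origin: centre of its underside, at trolley height; z up. In its frame the button's axis is at (0, -85) mm, on a valve block 76 x 86 mm, 46 mm high (collar to 53 mm); the sleeve at (0, +75) mm; the clamp's post, 34 mm thick, 135 mm high, at (+58, +75) mm. Fingers that close along the station's y straddle the sleeve clear of the post.
- stop_top (a point): Centre of the top face of the mushroom button (moves with it), 86 mm above the trolley when up. Round head, 42 mm across, 20 mm tall, ribbed edge, on a 20 mm stem with 13 mm free between head and collar when up (7 mm when down).
- stop_press (a joint): How far the button is pressed, m: 0 up, 0.006 fully down. Snap action: about 4.5 N to start it, less with depth; past 2 to 3 mm it snaps down by itself and stays latched. Push it right down (some 8 N).
- stop_twist (a joint): Twist of the button, clockwise seen from above, rad: 0 at the start, 0.95 at its stop; stays where it is turned to. It takes about 0.35 N m, so grip the head firmly (25 to 30 N). A cam lifts the latched head by 6 mm over the first 0.83 rad: let the hand rise with it (the head may also slip up in the fingers, or snap up once past half way).
- clamp_arm: Arm of the swing clamp: dark steel bar 16 mm wide, reaching 67 mm from its pivot, 106 to 135 mm above the trolley. Origin: on the pivot, at the post; the arm points along its -x. The button's twist drives it by 2.3 times the twist, clockwise seen from above (towards the station's +y, then away from the robot), 2.1 rad at most. Not to be pushed by the robot.
- clamp_tip (a point): Rubber tip of the clamp arm, 42 mm from the pivot. With the clamp closed it is just over the sleeve's rim, 16 mm from the sleeve's axis in plan; more than 65 mm from the plug in plan (over 1.4 rad of swing) is clear.
- plug (a point): Foot of the locating plug, on the nest plate, 20 mm above the trolley: where the sleeve's lower mouth starts.
- sleeve: The small cream moulded sleeve in the station: a plain tube open at both ends, 47 mm outside, 85 mm tall, 0.06 to 0.12 kg. Origin: centre of its lower mouth; z along its axis to the upper mouth. It stands on the nest plate, 20 mm above the trolley, over a locating plug 20 mm across and 14 mm tall in its bore: lift it straight up.
- sleeve_top (a point): Centre of the sleeve's upper mouth, 85 mm from its origin along its axis.
- camera_stand: Fixed stand of the inspection camera: dark plate 100 x 110 x 10 mm with a yoke 74 mm high. Origin: centre of its underside; the camera leans towards its -x (roughly towards the robot).
- lens (a point): Centre of the camera's front glass, in a ring light 62 mm across. z: line of sight, out of the glass, upward and leaning to the stand's -x. It lies 60 mm from the tilt axis, which is 62 mm above the trolley over the stand's origin. The sleeve's lower mouth belongs 100 mm out along this z.
- camera_head (a joint): Tilt of the camera, rad: 0 straight up, positive leaning to the stand's -x; about 0.35 to 0.65, held by friction, not to be changed.
- short_sleeve: Bystander: another small cream sleeve, 45 mm across, 75 mm tall, standing on the trolley top, not in the station: leave it. Origin at its underside.
- plug_gauge: Bystander: steel stepped plug gauge, 48 mm across, 98 mm tall, standing. Origin at its underside.
- tin: Bystander: grease tin, 72 mm across, 75 mm tall, standing. Origin at its underside.
- seal_carton: Bystander: small carton 61 x 76 x 42 mm. Origin at its underside.
- marker: Bystander: paint marker 135 mm long, 18 mm thick, lying. Origin at its underside.
Things that resemble listed ones, but are neither listed nor needed, are in the scene too. Leave any green or purple look-alike of the sleeve alone.

How it is judged:
On the way, in this order (a step that is already met when the one before it is completed fails the run):
1. the mushroom button is pushed down and latched (value of joint stop_press above 0.0045 m), for 0.2 s.
2. the button is twisted clockwise (value of joint stop_twist above 0.3 rad), for 0.02 s.
3. the swing clamp is aside and the button is back up (horizontal distance between clamp_tip and plug above 0.065 m and value of joint stop_press below 0.0015 m), for 0.2 s.
4. the sleeve is lifted off its plug by the gripper (z of sleeve in the frame of station above 0.045 m and contact force between sleeve and the fingers above 0.5 N), for 0.2 s.
At the end, for the whole second after the job is handed in: Button up (1.5 mm), clamp tip over 65 mm from the plug in plan, sleeve held still in the air by the gripper alone: lower mouth 80 to 120 mm out from the lens, within 15 mm of the line of sight along each lens axis, sleeve axis within 0.2 rad of it, upper mouth away from the lens (all of step 3 and z of sleeve in the frame of lens between 0.08 and 0.12 m and x of sleeve in the frame of lens between -0.015 and 0.015 m and y of sleeve in the frame of lens between -0.015 and 0.015 m and angle between the z axis of sleeve and the z axis of lens, either way round below 0.2 rad and z of sleeve_top in the frame of lens above 0.15 m and contact force between sleeve and the fingers above 1 N and contact force between sleeve and camera_stand below 0.2 N and contact force between sleeve and station below 0.2 N and height (world z) of sleeve above 0.1 m and linear speed of sleeve below 0.02 m/s and angular speed of sleeve below 0.2 rad/s); the arm keeps its last pose, push and grip.
It fails at once if the swing clamp is pushed by the robot (more than 2 N) (contact force between clamp_arm and the fingers above 2 N or contact force between clamp_arm and the arm above 2 N).
It fails at once if the camera is knocked out of its setting (lens moved more than 6 mm) (distance of lens from where it was at the start of the episode above 0.006 m).
It fails at once if another thing on the trolley is moved more than 30 mm (distance of any of plug_gauge, tin, seal_carton, marker from where it was at the start of the episode above 0.03 m).
It also fails if it takes over 64 s, if anything falls off the work surface, if the arm or the gripper's body presses on something with over 40 N, if the wrist force passes 120 N, or if a joint passes its speed limit or range.

ROBOT

A 6-joint arm with a two-finger parallel gripper is mounted at the origin on a cart in front of the work surface, level with it; the furniture and walls round the work are solid. World frame = base frame: x ahead of the robot, y to its left, z up, the work surface at z = 0. Lengths are in m, angles in rad, forces in N, time in s.
With the tool pointing down it reaches from about 0.375 to 0.9 m from the base axis. Payload 3.1 kg.
Tool frame: the origin (TCP) lies at the very end of the fingers, on their centre line; the grasp point (between the pads) lies robot.grip_depth behind it (robot.grip_depth is the distance from the TCP to the grasp point, in m); z points along the fingers, y is the line along which they close (so a half turn about z gives the same grasp; the last joint's range is limited). The gripper opens to 85 mm and grips with 20 to 120 N. Pads are 22 mm wide; open, the fingers measure 114 mm over their backs; the gripper's body (76 mm by 85 mm) begins 54 mm behind the grasp point. The pads swing forward as they close: fully open they stand 13 mm farther back than shut.
Start: joints at [-1.349, 0.527, 1.433, -0, 1.181, -0.178], TCP at [0.244, -0.575, 0.231] pointing down, gripper open.
Joint ranges: [-3.08, 3.08], [-0.75, 2.2], [0.22, 2.44], [-1.43, 4.57], [0, 2.65], [-2.85, 2.85]. Speed limits (rad/s): [2.79, 2.79, 3.14, 3.14, 3.14, 3.14].

INTERFACE

Orientations are given as [roll, pitch, yaw] about the fixed x, y, z axes, in that order (R = Rz(yaw) Ry(pitch) Rx(roll)).
In Python, from rig import telemetry, eyes, robot gives the robot as it stands.
- The arm moves only by the tool step_arm, never from a script. Its arguments are lists of equal length, an entry for each row: "slide": the shift along the tool's x, y, z in m, a list of three; "rotation": the turn, a rotation vector about the tool's x, y, z in degrees, a list of three. A call has 1 to 5 rows; each row is the pose to reach, as a shift and turn from the pose commanded when the call began, along the tool's axes at that moment; what a row does not reach only later rows make up. A row lasts 1/10 s, in which the tool goes at most 50 mm and 8.59 degrees, less where a joint would pass 70% of its speed; a pose out of reach is approached as far as the arm can. A call with a gripper value outside its range is refused whole. "claw" is the closure in counts, from 0 (fully open) to 255 (shut), set as the call begins (left out, the last holds). The fingers move at their own pace and stop on an object; "grip_force" is the grip in N (left out, the last holds). Time passes only in rows, so rows that repeat a pose let the fingers close. It gives the time, the measured TCP pose, the force, the opening and the grip force at its end, in the units of the state.
- telemetry.read_state(): the state, without advancing time (a new reading comes with each control period).
- eyes.grab_frame(name): name is "side" or "top" or "wrist"; returns the picture (480x640x3 uint8, blue, green, red); there is no depth.
- eyes.get_calibration(name): a dict with "intrinsics" (3x3 intrinsics, pixels), "rvec" (rotation vector, rad) and "tvec" (3), from world to camera coordinates, as OpenCV has them. Camera axes: x right, y down, z forward; pixel columns grow to the right and rows downward; lengths in m; the calibration is good to about 2 mm. A picture is of the moment at which its call begins: read the wrist's pose just before it. get_calibration takes no time and is no camera call; for the wrist camera it gives the pose at the moment of the call.
- robot.close_job(): hands the job in; it is judged then, once.
The state is a dict: "t": time; "qpos": joint angles; "qvel": joint speeds; "joint_torque": joint torques, N m; "tcp_pos": TCP position; "orientation": TCP orientation; "contact_force": force on the tool from outside, world axes, zero at the start; "ft_torque": the same for the moment, N m; "grip_width": opening from 0.0 (shut) to 1.0 (fully open); "grasp_force": force on a finger pad.
Only numpy, scipy, OpenCV 4.12 (cv2) and the standard library are available. Lean on these libraries where they do the work, as an engineer would, in place of code of your own. Each camera call takes 0.05 s, during which the arm holds its last target. There are 200 camera calls.

## Working session

There is one attempt and no reset: what is moved stays moved. The work goes in short steps, Python scripts to look and compute and a tool call to move; the robot and the scene stay as the last step left them, time stands still between calls to the robot, and variables do not carry over. Pictures are saved under pics/ and viewed, at most 10 in all, crops included, and the job is handed in when it is done.

Besides the shell and the picture viewer there is one more tool, called after ">>>" by a JSON object that holds its "fn" and its "kwargs". step_arm: Moves the arm, as the interface text tells. Its arguments: {"type":"object","properties":{"slide":{"type":"array","items":{"type":"array","items":{"type":"number"}}},"rotation":{"type":"array","items":{"type":"array","items":{"type":"number"}}},"claw":{"type":"number"},"grip_force":{"type":"number"}},"required":["slide","rotation"]}

```bash
ls; mkdir -p pics; python3 - <<'E'
from rig import telemetry, eyes, robot
import cv2
s=telemetry.read_state(); print(s, robot.grip_depth)
for n in("side","top"):
    cv2.imwrite(f"pics/{n}0.png",eyes.grab_frame(n)); print(n,eyes.get_calibration(n))
E
```

```text
pics
{'t': 0.0, 'qpos': array([-1.34851533e+00,  5.28492808e-01,  1.43392063e+00,  2.95514401e-06,
        1.18137269e+00, -1.78485859e-01]), 'qvel': array([-6.26402965e-05,  1.85307869e-04,  7.12954066e-04,  1.16060178e-03,
       -1.08249853e-03,  2.36806300e-04]), 'joint_torque': array([-7.92678247e-05, -4.42350054e+01, -1.78025132e+01, -3.14918962e-04,
        8.33515311e-03, -8.58371124e-06]), 'tcp_pos': array([ 0.24370277, -0.57474825,  0.23031141]), 'orientation': array([-3.13943452e+00, -3.92115084e-04,  4.00765311e-01]), 'contact_force': array([ 0.20739516,  0.07166677, -0.05267445]), 'ft_torque': array([ 0.04753311, -0.03563244, -0.02433753]), 'grasp_force': 0.0, 'grip_width': 1.0012427661228191} 0.0187
side {'intrinsics': array([[443.74302517,   0.        , 314.15071209],
       [  0.        , 443.74302517, 235.02321235],
       [  0.        ,   0.        ,   1.        ]]), 'rvec': array([ 1.99249409, -0.04800292,  0.05885574]), 'tvec': array([-0.51794793,  0.11075967,  0.97580252])}
top {'intrinsics': array([[463.06060087,   0.        , 317.17621069],
       [  0.        , 463.06060087, 237.30903102],
       [  0.        ,   0.        ,   1.        ]]), 'rvec': array([ 2.16785517, -2.16182459,  0.06378952]), 'tvec': array([0.03816666, 0.53028519, 1.02094158])}
```

View pics/side0.png

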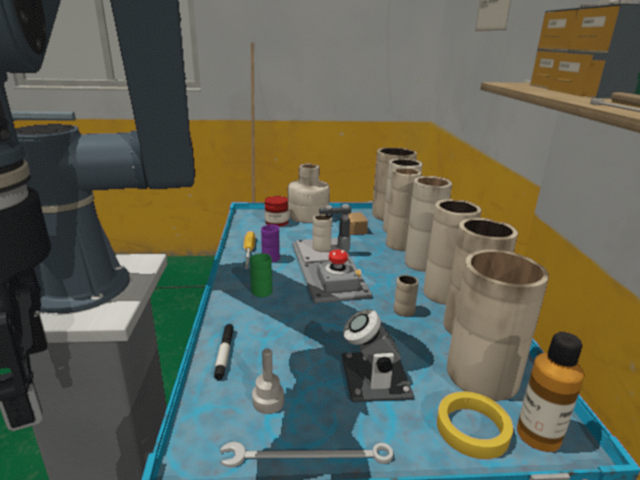

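View pics/top0.png

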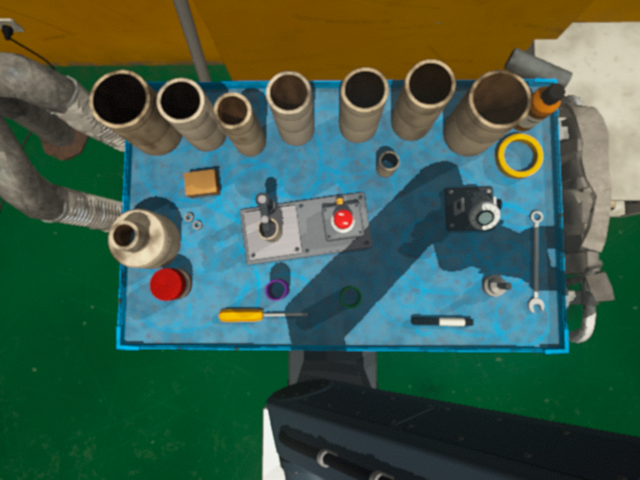

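The side view shows the station with the red button at (338,256), the cream sleeve at (321,232), the camera at (362,325) and the short sleeve at (405,293). In the top view the button is at (343,218), the sleeve under the clamp at (269,230) and the lens at (487,215).

Several things could be taken for the sleeve:
- **Cream one in the station, top (269,230):** this fits, as it stands under the clamp.
- **Short sleeve, top (388,162):** off the station.
- **Purple (277,290) and green (349,296):** look-alikes.
- **Large tubes:** at the back.

I'll confirm the station one in an enlarged crop.

```bash
python3 - <<'E'
import cv2,numpy as np
t=cv2.imread("pics/top0.png"); s=cv2.imread("pics/side0.png")
r=lambda a,f:cv2.resize(a,None,fx=f,fy=f,interpolation=cv2.INTER_CUBIC)
a=r(t[175:275,235:375],5)  # 700x500
cv2.imwrite("pics/c1.png",a)
b=r(t[170:250,430:530],4); c=r(s[300:410,330:430],4) #400x320, 400x440
o=np.zeros((440,800,3),np.uint8);o[:320,:400]=b;o[:,400:]=c
cv2.imwrite("pics/c2.png",o)
E
```

```text
(no output)
```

View pics/c1.png

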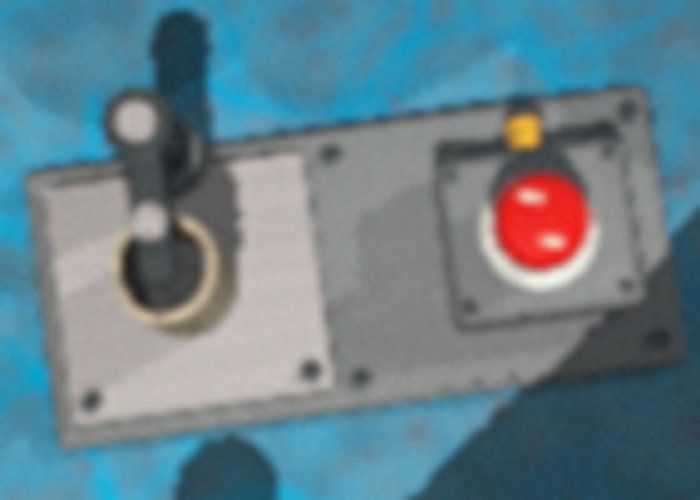

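View pics/c2.png

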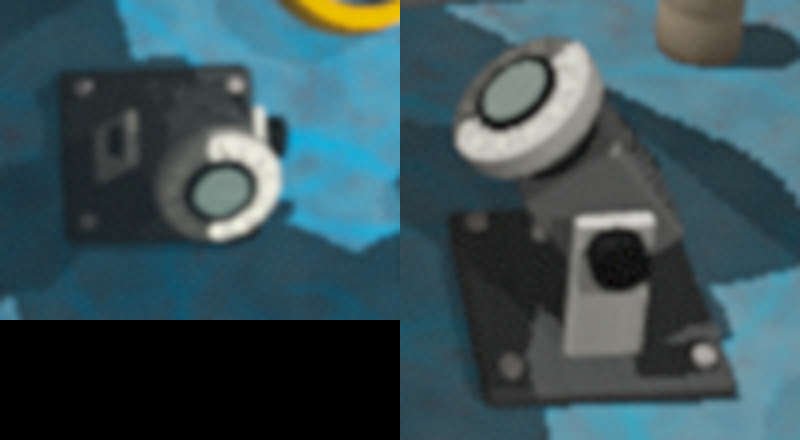

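The crops confirm the target: the cream sleeve's rim is at crop (166,270) under the clamp. The station's corners, the button at (542,218), the lens glass at (221,192) in the top crop and (517,92) in the side crop, and the stand plate's corners are all readable.

```bash
cat > h.py <<'E'
import numpy as np,cv2
from rig import telemetry,eyes,robot
from scipy.spatial.transform import Rotation as Ro
def ray(n,uv,c=None):
    c=c or eyes.get_calibration(n)
    R=cv2.Rodrigues(c["rvec"])[0]; o=-R.T@c["tvec"]
    d=R.T@np.linalg.inv(c["intrinsics"])@np.array([*uv,1.]); return o,d/np.linalg.norm(d)
def onz(n,uv,z,c=None):
    o,d=ray(n,uv,c); return o+d*(z-o[2])/d[2]
def tri(r1,r2):
    (o1,d1),(o2,d2)=r1,r2
    s=np.linalg.lstsq(np.c_[d1,-d2],o2-o1,rcond=None)[0]
    a,b=o1+s[0]*d1,o2+s[1]*d2; return (a+b)/2,np.linalg.norm(a-b)
def proj(n,P,c=None):
    c=c or eyes.get_calibration(n)
    return cv2.projectPoints(np.array(P,float).reshape(-1,3),c["rvec"],c["tvec"],c["intrinsics"],None)[0].reshape(-1,2)
def pose():
    s=telemetry.read_state(); return s["tcp_pos"],Ro.from_euler("xyz",s["orientation"])
E
python3 - <<'E'
from h import *
f=lambda p,k,o:((p[0]+.5)/k-.5+o[0],(p[1]+.5)/k-.5+o[1])
A=lambda p:f(p,5,(235,175))
C=np.array([onz("top",A(p),.012) for p in[(28,170),(640,88),(685,365),(65,448)]])
print("corners",C.round(4)); c=C.mean(0)
ey=((C[0]-C[1])+(C[3]-C[2])); yaw=np.arctan2(-ey[0],ey[1]); print("station",c,"yaw",yaw,[np.linalg.norm(C[i]-C[i-1]) for i in range(4)])
b=onz("top",A((542,218)),.086);s=onz("top",A((166,270)),.105)
print("button",b,"sleeve",s,"dist",np.linalg.norm((b-s)[:2])); d=s-b; print("yaw bs",np.arctan2(-d[0],d[1]))
R=Ro.from_euler("z",yaw)
for q in([0,-.085,.086],[0,.075,.105]): print(c*[1,1,0]+R.apply(q))
B=lambda p:f(p,4,(430,170)); S=lambda p:f((p[0]-400,p[1]),4,(330,300))
L,e=tri(ray("top",B((221,192))),ray("side",S((517,92)))); print("lens",L,e)
for p in[(62,70),(247,68),(62,240)]: print("plate top",onz("top",B(p),.01))
for p in[(450,212),(490,400),(737,397)]: print("plate side",onz("side",S(p),.01))
print("side button", onz("side",(338.5,251.5),.086), "c", eyes.get_calibration("wrist"))
E
```

```text
corners [[ 0.5972  0.2174  0.012 ]
 [ 0.6351 -0.0638  0.012 ]
 [ 0.5079 -0.0836  0.012 ]
 [ 0.4694  0.1982  0.012 ]]
station [0.55240287 0.06705037 0.012     ] yaw 0.1349086034153052 [np.float64(0.12919056565355566), np.float64(0.28380569256962035), np.float64(0.12871300629957005), np.float64(0.284417779553258)]
button [ 0.56560319 -0.01673162  0.086     ] sleeve [0.54123468 0.14059716 0.105     ] dist 0.15920480263451917
yaw bs 0.153667977683263
[ 0.56383535 -0.01717729  0.086     ]
[0.54231539 0.14136889 0.105     ]
lens [ 0.56591399 -0.3084857   0.10674289] 0.0031964919687961866
plate top [ 0.64703713 -0.25240388  0.01      ]
plate top [ 0.64805908 -0.35723641  0.01      ]
plate top [ 0.54929663 -0.25049344  0.01      ]
plate side [ 0.55164881 -0.25967256  0.01      ]
plate side [ 0.55386792 -0.36894195  0.01      ]
plate side [ 0.64818014 -0.37127653  0.01      ]
side button [ 0.56903421 -0.01791803  0.086     ] c {'intrinsics': array([[378.66383471,   0.        , 324.75538018],
       [  0.        , 378.66383471, 243.40929672],
       [  0.        ,   0.        ,   1.        ]]), 'rvec': array([-2.41691381,  1.6019685 ,  0.22819218]), 'tvec': array([-0.62410584, -0.03540615,  0.37810707])}
```

```bash
cat >> h.py <<'E'
def delta(p,R=None,yaw=None):
    """slide (m) and rotvec (deg) in tool axes from the present pose"""
    p0,R0=pose()
    if yaw is not None: R=Ro.from_euler("xyz",[np.pi,0,yaw])
    if R is None: R=R0
    print("slide",R0.inv().apply(np.array(p)-p0).round(4),"rot",np.degrees((R0.inv()*R).as_rotvec()).round(2))
E
python3 - <<'E'
from h import *
p,R=pose(); o,d=ray("wrist",(324.7,243.4)); _,dx=ray("wrist",(700,243.4))
print("cam in tool",R.inv().apply(o-p),"axis",R.inv().apply(d),"imgx",R.inv().apply(dx-d))
delta([.44,-.16,.28],yaw=.6)
E
```

```text
cam in tool [ 7.01489605e-02  6.77691642e-05 -1.41743523e-01] axis [-2.77425235e-01  6.34365094e-05  9.60747227e-01] imgx [ 0.07979776  0.70397779 -0.27864069]
slide [ 0.3426 -0.3055 -0.0489] rot [ -0.11  -0.03 -11.42]
```

>>> {"fn": "step_arm", "kwargs": {"slide": [[0.34,-0.305,-0.05],[0.34,-0.305,-0.05],[0.34,-0.305,-0.05],[0.34,-0.305,-0.05],[0.34,-0.305,-0.05]], "rotation": [[0,0,-2.2],[0,0,-4.4],[0,0,-6.6],[0,0,-8.8],[0,0,-11.4]], "claw": 255}}

```text
t: 0.6
tcp_pos: [0.3498, -0.3484, 0.2584]
orientation: [-3.141, -0.0, 0.601]
contact_force: [1.2, -0.7, -0.1]
grip_width: 0.147
grasp_force: 0.0
```

```bash
python3 - <<'E'
from h import *
print(pose()[0]); delta([.44,-.16,.28],yaw=.6)
E
```

```text
[ 0.34975612 -0.34838465  0.25836461]
slide [ 0.1809 -0.1044 -0.0215] rot [-0.04 -0.02  0.05]
```

>>> {"fn": "step_arm", "kwargs": {"slide": [[0.18,-0.105,-0.02],[0.18,-0.105,-0.02],[0.18,-0.105,-0.02],[0.18,-0.105,-0.02],[0.18,-0.105,-0.02]], "rotation": [[0,0,0],[0,0,0],[0,0,0],[0,0,0],[0,0,0]]}}

```text
t: 1.1
tcp_pos: [0.4396, -0.1576, 0.2788]
orientation: [-3.14, -0.001, 0.606]
contact_force: [0.5, -0.4, -0.2]
grip_width: -0.001
grasp_force: 0.0
```

>>> {"fn": "step_arm", "kwargs": {"slide": [[0,0,0],[0,0,0]], "rotation": [[0,0,0],[0,0,0]]}}

```text
t: 1.3
tcp_pos: [0.4385, -0.1629, 0.2783]
orientation: [3.142, 0.001, 0.6]
contact_force: [0.4, -0.8, 0.2]
grip_width: -0.0
grasp_force: 0.0
```

```bash
python3 - <<'E'
from h import *
import pickle
c=eyes.get_calibration("wrist"); f=eyes.grab_frame("wrist"); pickle.dump(c,open("w1.pkl","wb")); cv2.imwrite("pics/w1.png",f); print(pose()[0])
print(proj("wrist",[[.565,-.017,.086],[.566,-.3085,.11],[.541,.141,.105]],c))
E
```

```text
[ 0.43833011 -0.16337019  0.27820535]
[[ 260.00598721  -25.65283358]
 [ 558.63029956  193.2825892 ]
 [  32.77681316 -158.46638993]]
```

View pics/w1.png

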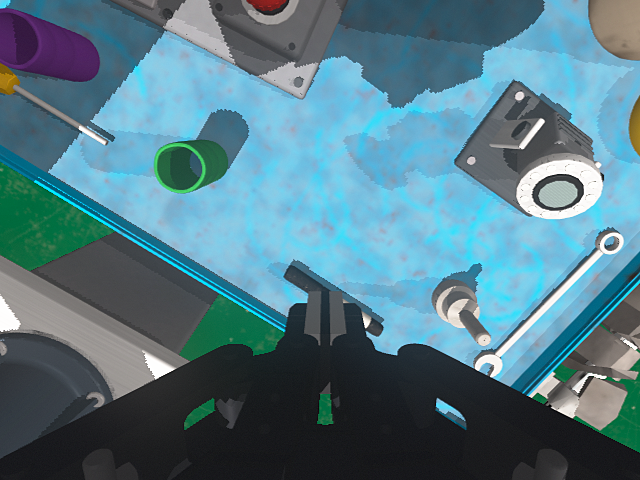

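The wrist view shows the lens glass at (558,193), exactly where predicted. The stand plate's corners are at (513,82) and (456,163). Button next.

```bash
python3 - <<'E'
from h import *
import pickle
c=pickle.load(open("w1.pkl","rb"))
for p in [(513,82),(456,163)]: print("plate",onz("wrist",p,.01,c))
f=lambda p,k,o:((p[0]+.5)/k-.5+o[0],(p[1]+.5)/k-.5+o[1])
rs=[ray("top",f((221,192),4,(430,170))),ray("side",f((117,92),4,(330,300))),ray("wrist",(558,193),c)]
print(tri(rs[0],rs[2]),tri(rs[1],rs[2]))
M=sum(np.eye(3)-np.outer(d,d) for o,d in rs); print(np.linalg.solve(M,sum((np.eye(3)-np.outer(d,d))@o for o,d in rs)))
delta([.565,-.017,.13],yaw=.6)
E
```

```text
plate [ 0.64423541 -0.25138773  0.01      ]
plate [ 0.55047131 -0.25543819  0.01      ]
(array([ 0.56401985, -0.3052675 ,  0.11489207]), np.float64(0.0016198435549881567)) (array([ 0.56688861, -0.30946898,  0.10750207]), np.float64(0.0008814722922996951))
[ 0.56603668 -0.30889705  0.10724314]
slide [ 0.1872 -0.0495  0.1481] rot [-0.01  0.04 -0.09]
```

>>> {"fn": "step_arm", "kwargs": {"slide": [[0.188,-0.05,0.03],[0.188,-0.05,0.06],[0.188,-0.05,0.148],[0.188,-0.05,0.148],[0.188,-0.05,0.148]], "rotation": [[0,0,0],[0,0,0],[0,0,0],[0,0,0],[0,0,0]]}}

```text
t: 1.85
tcp_pos: [0.5636, -0.0198, 0.1349]
orientation: [3.141, -0.0, 0.597]
contact_force: [0.1, -1.2, 0.1]
grip_width: 0.001
grasp_force: 0.0
```

>>> {"fn": "step_arm", "kwargs": {"slide": [[0,0,0],[0,0,0],[0,0,0]], "rotation": [[0,0,0],[0,0,0],[0,0,0]]}}

```text
t: 2.15
tcp_pos: [0.5631, -0.0204, 0.1376]
orientation: [3.14, -0.001, 0.598]
contact_force: [0.1, -0.9, -0.2]
grip_width: 0.001
grasp_force: 0.0
```

```bash
python3 - <<'E'
from h import *
c=eyes.get_calibration("wrist"); f=eyes.grab_frame("wrist"); cv2.imwrite("pics/w2.png",f)
print(pose()[0]); delta([.566,-.017,.09],yaw=.6)
hsv=cv2.cvtColor(f,cv2.COLOR_BGR2HSV); m=cv2.inRange(hsv,(0,150,90),(6,255,255))|cv2.inRange(hsv,(174,150,90),(180,255,255))
n,l,st,ce=cv2.connectedComponentsWithStats(m); i=1+st[1:,4].argmax(); print(st[i],ce[i])
print(proj("wrist",[[.566,-.017,.086],[.566,-.017,.066]],c))
E
```

```text
[ 0.56325715 -0.02034118  0.13827985]
slide [ 0.0041 -0.0013  0.0483] rot [ 0.15 -0.11 -0.15]
[ 286  217   76   74 4128] [323.78246124 254.27785853]
[[322.39291716 261.16767041]
 [322.52257284 250.25613333]]
```

View pics/w2.png

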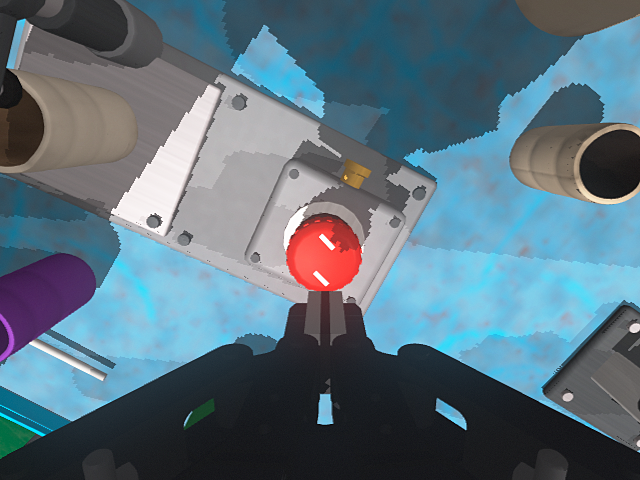

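The red head is centred at (324,254), within 2 px of the prediction, so I go down and press.

>>> {"fn": "step_arm", "kwargs": {"slide": [[0.004,-0.001,0.025],[0.004,-0.001,0.048],[0.004,-0.001,0.048],[0.004,-0.001,0.048]], "rotation": [[0,0,0],[0,0,0],[0,0,0],[0,0,0]]}}

```text
t: 2.6
tcp_pos: [0.5658, -0.0164, 0.0901]
orientation: [3.14, -0.001, 0.598]
contact_force: [0.0, -0.1, 0.0]
grip_width: 0.001
grasp_force: 0.0
```

>>> {"fn": "step_arm", "kwargs": {"slide": [[0,0,0.003],[0,0,0.006],[0,0,0.008],[0,0,0.01],[0,0,0.01]], "rotation": [[0,0,0],[0,0,0],[0,0,0],[0,0,0],[0,0,0]]}}

```text
t: 3.1
tcp_pos: [0.5657, -0.0154, 0.0799]
orientation: [3.141, -0.001, 0.6]
contact_force: [-2.4, -0.8, 10.8]
grip_width: 0.003
grasp_force: 4.9
```

>>> {"fn": "step_arm", "kwargs": {"slide": [[0,0,0.001],[0,0,0.001],[0,0,0.001]], "rotation": [[0,0,0],[0,0,0],[0,0,0]]}}

```text
t: 3.4
tcp_pos: [0.5658, -0.0154, 0.0798]
orientation: [3.14, -0.001, 0.6]
contact_force: [-3.4, 0.2, 15.8]
grip_width: 0.001
grasp_force: 7.8
```

>>> {"fn": "step_arm", "kwargs": {"slide": [[0,0,-0.035],[0,0,-0.035],[0,0,-0.035],[0,0,-0.035],[0,0,-0.035]], "rotation": [[0,0,0],[0,0,0],[0,0,0],[0,0,0],[0,0,0]], "claw": 0}}

```text
t: 3.9
tcp_pos: [0.5645, -0.0151, 0.1114]
orientation: [-3.14, 0.002, 0.6]
contact_force: [0.2, 0.8, -0.0]
grip_width: 0.849
grasp_force: 0.0
```

```bash
python3 - <<'E'
from h import *
print(telemetry.read_state()["grip_width"],pose()[0]); delta([.566,-.017,.056],yaw=.6)
E
```

```text
0.8492773162883765 [ 0.5645315  -0.01510643  0.11142872]
slide [0.0002 0.0025 0.0554] rot [-0.1   0.09 -0.01]
```

>>> {"fn": "step_arm", "kwargs": {"slide": [[0,0.0025,0.0],[0,0.0025,0.0],[0,0.0025,0.03],[0,0.0025,0.055],[0,0.0025,0.055]], "rotation": [[0,0,0],[0,0,0],[0,0,0],[0,0,0],[0,0,0]]}}

```text
t: 4.4
tcp_pos: [0.5642, -0.0169, 0.0545]
orientation: [-3.136, 0.005, 0.6]
contact_force: [0.3, 0.4, 0.8]
grip_width: 1.001
grasp_force: 0.0
```

>>> {"fn": "step_arm", "kwargs": {"slide": [[0,0,0],[0,0,0],[0,0,0],[0,0,0],[0,0,0]], "rotation": [[0,0,0],[0,0,0],[0,0,0],[0,0,0],[0,0,0]], "claw": 255, "grip_force": 30}}

```text
t: 4.9
tcp_pos: [0.5672, -0.0169, 0.0591]
orientation: [3.141, -0.002, 0.599]
contact_force: [-0.9, 2.0, 5.8]
grip_width: 0.468
grasp_force: 30.0
```

>>> {"fn": "step_arm", "kwargs": {"slide": [[0,0,0],[0,0,0],[0,0,0]], "rotation": [[0,0,0],[0,0,0],[0,0,0]]}}

```text
t: 5.2
tcp_pos: [0.5672, -0.0169, 0.0591]
orientation: [3.141, -0.002, 0.599]
contact_force: [-1.3, 2.6, 5.4]
grip_width: 0.474
grasp_force: 30.0
```

>>> {"fn": "step_arm", "kwargs": {"slide": [[0,0,-0.0006],[0,0,-0.0012],[0,0,-0.0018],[0,0,-0.0024],[0,0,-0.003]], "rotation": [[0,0,5],[0,0,10],[0,0,15],[0,0,20],[0,0,25]]}}

```text
t: 5.7
tcp_pos: [0.5672, -0.017, 0.0613]
orientation: [3.141, -0.001, 0.162]
contact_force: [-0.5, 1.9, 1.5]
grip_width: 0.469
grasp_force: 30.9
```

>>> {"fn": "step_arm", "kwargs": {"slide": [[0,0,-0.0006],[0,0,-0.0012],[0,0,-0.0018],[0,0,-0.0024],[0,0,-0.003]], "rotation": [[0,0,5],[0,0,10],[0,0,15],[0,0,20],[0,0,25]]}}

```text
t: 6.2
tcp_pos: [0.5673, -0.0172, 0.065]
orientation: [3.142, -0.002, -0.274]
contact_force: [-1.0, 1.5, 6.2]
grip_width: 0.469
grasp_force: 31.2
```

>>> {"fn": "step_arm", "kwargs": {"slide": [[0,0,0],[0,0,0],[0,0,0]], "rotation": [[0,0,3],[0,0,5],[0,0,6]]}}

```text
t: 6.5
tcp_pos: [0.5674, -0.0173, 0.0651]
orientation: [-3.141, -0.002, -0.378]
contact_force: [-1.4, 2.1, 5.8]
grip_width: 0.467
grasp_force: 31.5
```

```bash
python3 - <<'E'
from h import *
print(telemetry.read_state()["ft_torque"])
cv2.imwrite("pics/t1.png",cv2.resize(eyes.grab_frame("top")[175:275,235:375],None,fx=5,fy=5,interpolation=2))
E
```

```text
[0.18447927 0.18584041 0.21179267]
```

View pics/t1.png

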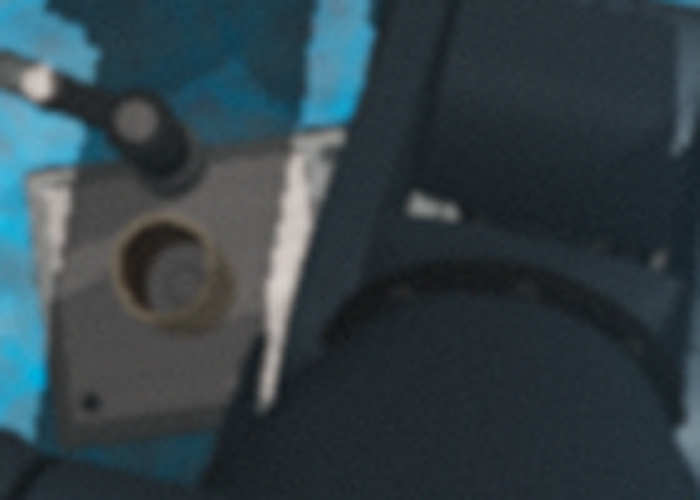

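The clamp tip is now at crop (38,82), swung about 2 rad aside, and the sleeve's rim is uncovered and still at (165,271). Next: release and rise.

>>> {"fn": "step_arm", "kwargs": {"slide": [[0,0,0],[0,0,0],[0,0,0],[0,0,0],[0,0,0]], "rotation": [[0,0,0],[0,0,0],[0,0,0],[0,0,0],[0,0,0]], "claw": 0}}

```text
t: 7.05
tcp_pos: [0.5667, -0.0175, 0.0634]
orientation: [3.142, 0.0, -0.378]
contact_force: [0.7, 0.0, 0.5]
grip_width: 1.0
grasp_force: 0.0
```

>>> {"fn": "step_arm", "kwargs": {"slide": [[0,0,-0.03],[0,0,-0.08],[0,0,-0.13],[0,0,-0.15],[0,0,-0.15]], "rotation": [[0,0,0],[0,0,0],[0,0,-8],[0,0,-16],[0,0,-24]]}}

```text
t: 7.55
tcp_pos: [0.5693, -0.0179, 0.2179]
orientation: [3.139, -0.009, 0.047]
contact_force: [-0.3, 0.2, -1.1]
grip_width: 1.003
grasp_force: 0.0
```

```bash
python3 - <<'E'
from h import *
delta([.5415,.141,.20],yaw=.145)
E
```

```text
slide [-0.0205 -0.1601  0.0173] rot [ 0.17 -0.5  -5.6 ]
```

>>> {"fn": "step_arm", "kwargs": {"slide": [[-0.02,-0.16,0.015],[-0.02,-0.16,0.015],[-0.02,-0.16,0.015],[-0.02,-0.16,0.015],[-0.02,-0.16,0.015]], "rotation": [[0,0,-3],[0,0,-6],[0,0,-6],[0,0,-6],[0,0,-6]]}}

```text
t: 8.05
tcp_pos: [0.5393, 0.1434, 0.1981]
orientation: [3.142, 0.001, 0.15]
contact_force: [0.4, -0.8, 0.2]
grip_width: 1.002
grasp_force: 0.0
```

>>> {"fn": "step_arm", "kwargs": {"slide": [[0,0,0],[0,0,0],[0,0,0]], "rotation": [[0,0,0],[0,0,0],[0,0,0]]}}

```text
t: 8.35
tcp_pos: [0.5408, 0.1401, 0.1986]
orientation: [3.141, -0.0, 0.144]
contact_force: [-0.1, -0.1, 0.7]
grip_width: 1.004
grasp_force: 0.0
```

```bash
python3 - <<'E'
from h import *
c=eyes.get_calibration("wrist"); f=eyes.grab_frame("wrist"); cv2.imwrite("pics/w3.png",f)
import pickle; pickle.dump(c,open("w3.pkl","wb"))
print(pose()[0],pose()[1].as_euler("xyz")); print(proj("wrist",[[.5415,.141,.105],[.5415,.141,.02],[.566,-.017,.086]],c))
delta([.5415,.141,.073],yaw=.145)
E
```

```text
[0.54074194 0.14023998 0.19860539] [ 3.14141648e+00 -3.24461144e-04  1.43737647e-01]
[[323.13236746 245.59107195]
 [323.4603162  217.79403479]
 [553.15963262 235.38024668]]
slide [ 0.0008 -0.0007  0.1256] rot [ 0.01 -0.02 -0.07]
```

View pics/w3.png

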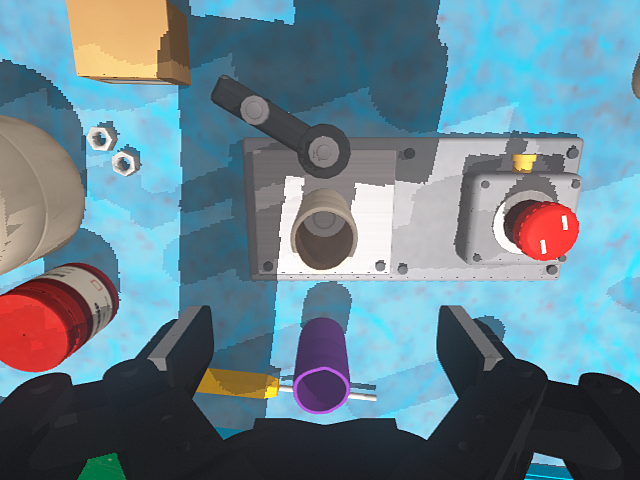

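The sleeve's rim is at about (325,240), some 2–3 mm from the prediction. The clamp is away to the upper left and the button is up at (546,230). I descend and grip.

>>> {"fn": "step_arm", "kwargs": {"slide": [[0.003,0,0.04],[0.003,0,0.08],[0.003,0,0.105],[0.003,0,0.124],[0.003,0,0.124]], "rotation": [[0,0,0],[0,0,0],[0,0,0],[0,0,0],[0,0,0]]}}

```text
t: 8.9
tcp_pos: [0.5415, 0.141, 0.072]
orientation: [-3.141, 0.006, 0.144]
contact_force: [-0.7, -0.0, 0.2]
grip_width: 0.999
grasp_force: 0.0
```

>>> {"fn": "step_arm", "kwargs": {"slide": [[0,0,0],[0,0,0],[0,0,0],[0,0,0],[0,0,0]], "rotation": [[0,0,0],[0,0,0],[0,0,0],[0,0,0],[0,0,0]], "claw": 255, "grip_force": 25}}

```text
t: 9.4
tcp_pos: [0.5443, 0.142, 0.076]
orientation: [3.141, -0.003, 0.146]
contact_force: [-0.8, -1.6, 6.1]
grip_width: 0.517
grasp_force: 26.9
```

>>> {"fn": "step_arm", "kwargs": {"slide": [[0,0,0],[0,0,0],[0,0,0]], "rotation": [[0,0,0],[0,0,0],[0,0,0]]}}

```text
t: 9.7
tcp_pos: [0.5444, 0.142, 0.076]
orientation: [3.141, -0.003, 0.146]
contact_force: [-0.3, -1.3, 6.7]
grip_width: 0.518
grasp_force: 26.9
```

>>> {"fn": "step_arm", "kwargs": {"slide": [[0,0,-0.01],[0,0,-0.03],[0,0,-0.06],[0,0,-0.1],[0,0,-0.15]], "rotation": [[0,0,0],[0,0,0],[0,0,0],[0,0,0],[0,0,0]]}}

```text
t: 10.2
tcp_pos: [0.5412, 0.1421, 0.2246]
orientation: [-3.141, 0.005, 0.146]
contact_force: [0.6, -0.4, -1.8]
grip_width: 0.52
grasp_force: 26.2
```

>>> {"fn": "step_arm", "kwargs": {"slide": [[0,0,-0.02],[0,0,-0.02],[0,0,-0.02]], "rotation": [[0,0,0],[0,0,0],[0,0,0]]}}

```text
t: 10.5
tcp_pos: [0.5423, 0.1422, 0.2443]
orientation: [-3.141, 0.001, 0.146]
contact_force: [0.4, 0.8, -2.3]
grip_width: 0.514
grasp_force: 26.2
```

```bash
cat >> h.py <<'E'
L=np.array([.5657,-.3087,.1108]); RL=Ro.from_euler("z",.02)*Ro.from_euler("y",-.61)
n=RL.apply([0,0,1])
def goal(out,off=.056):
    R=RL*Ro.from_euler("xyz",[np.pi,0,.1])
    return L+n*(out+off),R
E
python3 - <<'E'
from h import *
s=telemetry.read_state(); print(s["tcp_pos"],s["grip_width"],s["grasp_force"],s["qpos"].round(2),n)
for o in(.15,.1): p,R=goal(o); print(p); delta(p,R)
E
```

```text
[0.5422601  0.14215411 0.24426991] 0.5142551281690271 26.169977020472288 [0.06 0.43 1.58 0.   1.14 1.48] [-0.57275289 -0.01145659  0.81964802]
[ 0.4477129  -0.31106006  0.27964749]
slide [-0.1595  0.4346 -0.0353] rot [-3.95 34.78  1.45]
[ 0.47635055 -0.31048723  0.23866509]
slide [-0.1311  0.4382  0.0056] rot [-3.95 34.78  1.45]
```

>>> {"fn": "step_arm", "kwargs": {"slide": [[-0.008,0.015,-0.003],[-0.018,0.045,-0.006],[-0.029,0.08,-0.01],[-0.041,0.115,-0.012],[-0.053,0.15,-0.014]], "rotation": [[-0.2,2,0.1],[-0.5,4.5,0.2],[-0.8,7,0.3],[-1.1,9.5,0.4],[-1.4,12,0.5]]}}

```text
t: 11.0
tcp_pos: [0.5104, -0.0146, 0.2561]
orientation: [3.119, -0.206, 0.14]
contact_force: [-0.1, -0.7, -0.9]
grip_width: 0.515
grasp_force: 26.2
```

```bash
python3 - <<'E'
from h import *
s=telemetry.read_state(); print(s["tcp_pos"],s["grip_width"],s["grasp_force"],s["qpos"].round(2))
p,R=goal(.14); delta(p,R)
E
```

```text
[ 0.51042341 -0.01456208  0.2561267 ] 0.5152084804767763 26.185497430851683 [-0.29  0.27  1.83  0.09  0.85  1.1 ]
slide [-0.0926  0.2862 -0.0287] rot [-2.65 22.92  0.96]
```

>>> {"fn": "step_arm", "kwargs": {"slide": [[-0.011,0.035,-0.004],[-0.023,0.07,-0.007],[-0.034,0.105,-0.01],[-0.045,0.14,-0.014],[-0.057,0.175,-0.018]], "rotation": [[-0.3,2.8,0.1],[-0.6,5.6,0.2],[-1,8.4,0.4],[-1.3,11.2,0.5],[-1.6,14,0.6]]}}

```text
t: 11.5
tcp_pos: [0.4753, -0.1954, 0.2661]
orientation: [3.094, -0.453, 0.137]
contact_force: [0.4, -0.5, -1.2]
grip_width: 0.515
grasp_force: 26.2
```

```bash
python3 - <<'E'
from h import *
s=telemetry.read_state(); print(s["tcp_pos"],s["grip_width"],s["grasp_force"],s["qpos"].round(2))
for o in(.14,.1): p,R=goal(o); delta(p,R)
E
```

```text
[ 0.47532387 -0.19537874  0.26614423] 0.5153972997230436 26.1895992862992 [-0.81  0.21  1.96  0.52  0.72  0.29]
slide [-0.0313  0.1124 -0.0158] rot [-1.11  8.81  0.26]
slide [-0.0252  0.1132  0.0237] rot [-1.11  8.81  0.26]
```

>>> {"fn": "step_arm", "kwargs": {"slide": [[-0.007,0.025,-0.003],[-0.014,0.05,-0.006],[-0.021,0.075,-0.009],[-0.027,0.097,-0.012],[-0.031,0.112,-0.015]], "rotation": [[-0.2,2,0.1],[-0.5,4,0.1],[-0.7,6,0.2],[-0.9,7.6,0.2],[-1.1,8.8,0.3]]}}

```text
t: 12.0
tcp_pos: [0.4543, -0.311, 0.2707]
orientation: [3.074, -0.606, 0.138]
contact_force: [-0.3, 1.1, -1.2]
grip_width: 0.518
grasp_force: 26.2
```

>>> {"fn": "step_arm", "kwargs": {"slide": [[0,0,0],[0,0,0],[0,0,0]], "rotation": [[0,0,0],[0,0,0],[0,0,0]]}}

```text
t: 12.3
tcp_pos: [0.4556, -0.3085, 0.2723]
orientation: [3.072, -0.606, 0.143]
contact_force: [0.6, -0.5, -0.8]
grip_width: 0.516
grasp_force: 26.2
```

```bash
python3 - <<'E'
from h import *
s=telemetry.read_state(); print(s["tcp_pos"],s["grip_width"],s["grasp_force"],s["qpos"].round(2))
p,R=goal(.1); delta(p,R)
E
```

```text
[ 0.4555906  -0.30850595  0.27230036] 0.5158246973555571 26.20666840695776 [-1.09  0.28  1.93  0.79  0.81 -0.17]
slide [-0.0025  0.0022  0.0394] rot [-0.03  0.    0.04]
```

>>> {"fn": "step_arm", "kwargs": {"slide": [[-0.001,0.001,0.01],[-0.002,0.002,0.02],[-0.0025,0.002,0.03],[-0.0025,0.002,0.039],[-0.0025,0.002,0.039]], "rotation": [[0,0,0],[0,0,0],[0,0,0],[0,0,0],[0,0,0]]}}

```text
t: 12.8
tcp_pos: [0.4767, -0.3114, 0.2386]
orientation: [3.071, -0.607, 0.143]
contact_force: [0.6, 0.7, -1.6]
grip_width: 0.514
grasp_force: 26.2
```

>>> {"fn": "step_arm", "kwargs": {"slide": [[0,0,0],[0,0,0],[0,0,0]], "rotation": [[0,0,0],[0,0,0],[0,0,0]]}}

```text
t: 13.1
tcp_pos: [0.4764, -0.3125, 0.2405]
orientation: [3.067, -0.608, 0.144]
contact_force: [0.3, 0.4, -0.9]
grip_width: 0.517
grasp_force: 26.2
```

```bash
python3 - <<'E'
from h import *
p,R=goal(.1); delta(p,R)
f=eyes.grab_frame("side"); w=eyes.grab_frame("wrist"); t=eyes.grab_frame("top")
# overlay predicted lens ring centre and sleeve axis ends
cv2.imwrite("pics/fs_raw.png",f)
M=L+n*.1; T=L+n*.185
print("side",proj("side",[L,M,T]).round(1),"top",proj("top",[L,M,T]).round(1))
r=lambda a,k:cv2.resize(a,None,fx=k,fy=k,interpolation=2)
o=np.zeros((600,800,3),np.uint8)
o[:600,:480]=r(f[220:420,260:420],3); o[:300,480:]=r(w,.5)[:300,:320].repeat(1,0)[:300] if 0 else cv2.copyMakeBorder(r(w,.5),0,60,0,0,0)
o[300:,480:]=r(t[160:260,420:527],3)[:300,:320]
cv2.imwrite("pics/f1.png",o)
E
```

```text
slide [-0.0008 -0.0021  0.0015] rot [ 0.2  -0.09  0.09]
side [[357.9 320.6]
 [322.4 275. ]
 [288.8 231.8]] top [[485.7 216.7]
 [501.9 241.5]
 [518.5 266.8]]
```

View pics/f1.png

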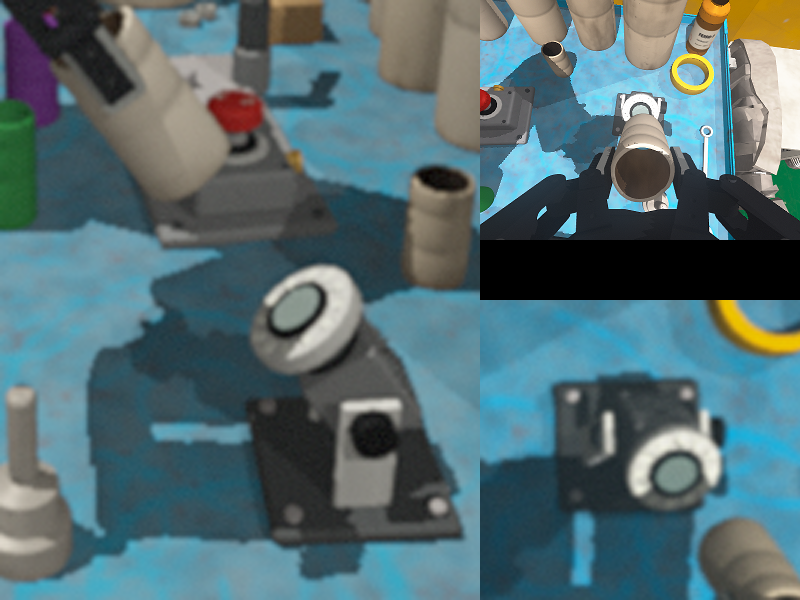

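The sleeve hangs before the lens. In the side view the lower mouth is at about (323,277) against a predicted (322,275), and the lens at (359,322) against (358,321). In the top view the lens is at (485,218) against (486,217). The axis directions agree and the grip is firm, so I settle and hand in.

>>> {"fn": "step_arm", "kwargs": {"slide": [[0,-0.002,0.001],[0,-0.002,0.001],[0,-0.002,0.001],[0,-0.002,0.001],[0,-0.002,0.001]], "rotation": [[0,0,0],[0,0,0],[0,0,0],[0,0,0],[0,0,0]]}}

```text
t: 13.75
tcp_pos: [0.4768, -0.3103, 0.2392]
orientation: [3.068, -0.608, 0.143]
contact_force: [0.1, -0.2, -1.6]
grip_width: 0.517
grasp_force: 26.2
```

>>> {"fn": "step_arm", "kwargs": {"slide": [[0,0,0],[0,0,0],[0,0,0],[0,0,0],[0,0,0]], "rotation": [[0,0,0],[0,0,0],[0,0,0],[0,0,0],[0,0,0]]}}

```text
t: 14.25
tcp_pos: [0.4767, -0.3103, 0.2392]
orientation: [3.068, -0.608, 0.143]
contact_force: [0.6, 0.4, -0.1]
grip_width: 0.511
grasp_force: 26.2
```

```bash
python3 - <<'E'
from h import *
print(abs(telemetry.read_state()["qvel"]).max()); p,R=goal(.1); delta(p,R)
print(robot.close_job())
E
```

```text
0.001121392392080748
slide [-0.0006  0.0001  0.0002] rot [ 0.15 -0.07  0.07]
the job is handed in; nothing more can be done
None
```

I pressed and twist-reset the button, the clamp swung aside, and the sleeve is held still about 100 mm from the inspection lens; I handed the job in at about 14 s, and no verdict was returned.

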